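# Tip the last treats out of the spouted carton

### The arm

A 7-joint arm with a two-finger parallel gripper is mounted at the origin on the work surface. World frame = base frame: x ahead of the robot, y to its left, z up, the work surface at z = 0. Lengths are in m, angles in rad, forces in N, time in s.
With the tool pointing down it reaches from about 0.425 to 0.875 m from the base axis. Payload 4.7 kg.
Tool frame: the origin (TCP) lies between the finger pads; the fingertips stand 14 mm ahead of it and the grasp point (between the pads) lies 5 mm behind it; z points along the fingers, y is the line along which they close (so a half turn about z gives the same grasp; the last joint's range is limited). The gripper opens to 87 mm and grips with 3 to 60 N. Pads are 19 mm wide; open, the fingers measure 117 mm over their backs; the gripper's body (75 mm by 190 mm) begins 51 mm behind the grasp point.
Start: joints at [-1.317, 0.321, -0.07, 1.45, 0.023, 1.371, -0.057], TCP at [0.154, 0.631, 0.237] pointing down, gripper open.
Joint ranges: [-2.86, 2.86], [-0.3, 2.09], [-1.38, 1.24], [0.06, 2.45], [-1.56, 4.7], [0.09, 2.05], [-2.69, 2.69]. Speed limits (rad/s): [2.57, 2.57, 3.14, 3.14, 3.14, 3.14, 3.14].

### API

Orientations are given as a rotation vector (axis times angle).
In Python, from bench import ctrl gives the robot as it stands.
- The arm moves only by the shell command python3 -m inch 'ROWS' [OPENING] [FORCE]. ROWS is JSON, a list of rows, each a list of 6 numbers: the shift along the world's x, y, z in mm, then the turn, a rotation vector about the world's x, y, z in degrees. In form: [[tx, ty, tz, rx, ry, rz], ...]. A call has 1 to 20 rows; each row is the pose to reach, as a shift and turn from the pose commanded when the call began; what a row does not reach only later rows make up. A row lasts 1/8 s, in which the tool goes at most 62.5 mm and 10.7 degrees, less where a joint would pass 70% of its speed; a pose out of reach is approached as far as the arm can. A call with a gripper value outside its range is refused whole. OPENING is the finger opening in mm, from 0 to 87, set as the call begins (- or left out, the last holds). The fingers move at their own pace and stop on an object; FORCE is the grip in N (left out, the last holds). Time passes only in rows, so rows that repeat a pose let the fingers close. It gives the time, the measured TCP pose, the force, the opening and the grip force at its end, in the units of the state.
- ctrl.get_state(): the state, without advancing time (a new reading comes with each control period).
- ctrl.get_image(name): name is "side" or "top"; returns (picture, depth): 480x640x3 uint8, red, green, blue; 480x640 float32, m along the optical axis (not along the pixel's ray), 0 where there is no reading.
- ctrl.camera_params(name): a dict with "mtx" (3x3 intrinsics, pixels), "T" (4x4, takes a point from camera to world coordinates). Camera axes: x right, y down, z forward; pixel columns grow to the right and rows downward; lengths in m; the calibration is good to about 2 mm. A picture is of the moment at which its call begins. camera_params takes no time and is no camera call.
- ctrl.close_job(): hands the job in; it is judged then, once.
The state is a dict: "time": time; "joint_positions": joint angles; "qd": joint speeds; "joint_torque": joint torques, N m; "position": TCP position; "tool_rot": TCP orientation; "ft_force": force on the tool from outside, world axes, zero at the start; "torque": the same for the moment, N m; "grip_width": opening from 0.0 (shut) to 1.0 (fully open); "grip_force": force on a finger pad.
Only numpy, scipy, OpenCV 4.12 (cv2) and the standard library are available. Lean on these libraries where they do the work, as an engineer would, in place of code of your own. Each camera call takes 0.05 s, during which the arm holds its last target. There are 200 camera calls.

### The job

Pull the folded spout of the treat carton fully out while the carton stands in its caddy, then lift the carton out and tip it over the steel bowl until all six treats lie in the bowl. Stand the emptied carton upright back in its own bay, right down on the bay's floor, ready for refilling, leaving the bowl about where it is and everything else undisturbed.

Things in the scene. Friction and masses are not known exactly. Their poses are not given: they have to be found in the camera images.
- carton: Orange card carton, blue band at its foot, holding six treats: 110 mm long (x), 62 thick (y), 160 high, card 2.5 mm, 0.15 to 0.21 kg in all, closed but for the spout at the top of its narrow front (-x). Origin: centre of underside, z up. Stands loosely (4 mm play all round, it rocks a little) in one bay of the caddy, which one varies, 90 mm clear above the rim. Can be gripped across its thickness.
- spout (a joint): Angle of the white fold-out spout, rad: about 0 folded in, 1.0 fully out at its stop. Its panel, 56 mm wide and high, turns out and down about its lower edge: a level hinge along the carton's y, 54 mm ahead of the carton's origin, 100 mm up. Side cheeks, 52 mm apart, come out with it. Stiff (0.07 N m, some 2 N at the tab); stays where it is left. The carton leans a little when it is pulled.
- spout_tab (a point): Middle of the grip of the spout's red pull tab, an upright round-ended fin 27 mm out from the panel's middle, 10 mm thick (along the carton's y), 26 mm high. Folded in, this point is 17 mm out from the carton's front face and 138 mm above its underside. Pinched across the fin from above, it can turn between the fingers as the spout swings.
- spout_lip (a point): Middle of the upper (pouring) edge of the spout's panel, 56 mm from the hinge. The treats leave over this edge. The six balls rest on the carton's floor and roll out only once the carton is tipped well past level, to some 105 to 115 degrees from upright; a jam in the mouth is freed by rocking the carton.
- caddy: Grey plastic supply caddy, fixed: an open box 126 mm (x) by 226 mm (y), 74 mm high, walls and floor 4 mm (dividers 64 mm high), divided into three bays of 118 by 70 mm side by side along its y, at y = -74, 0 and +74 mm. Origin: centre of its underside. The carton's front faces the caddy's -x side.
- bowl: Round brushed-steel feeding bowl standing on the table, 160 mm across the rim, 144 mm across the foot, 50 mm high, walls 3 mm, floor 4 mm, 0.28 kg. Origin: centre of its underside.
- gauze: White and blue box of gauze in another bay of the caddy, 100 x 58 x 85 mm high; a bystander. Origin: centre of its underside.
- jar: Amber jar with a white lid in the third bay, 58 mm across, 85 mm high; a bystander. Origin: centre of its underside.
- vial_a: Glass vial with a red cap, 32 mm across, 61 mm high; a bystander. Origin: centre of its underside.
- vial_b: Glass vial with a blue cap, 32 mm across, 61 mm high; a bystander. Origin: centre of its underside.
- clippers: Orange and black hair clippers lying on the table, 180 mm long, 34 mm high; a bystander. Origin: under its middle, its length along x.
- treat0_center (a point): Centre of treat 1 of six: a hard brown baked ball, 24 mm across, 10 g, loose inside the carton at the start. It starts to roll on a slope of about 10 degrees.
- treat1_center (a point): Centre of treat 2 of six: a hard brown baked ball, 24 mm across, 10 g, loose inside the carton at the start. It starts to roll on a slope of about 10 degrees.
- treat2_center (a point): Centre of treat 3 of six: a hard brown baked ball, 24 mm across, 10 g, loose inside the carton at the start. It starts to roll on a slope of about 10 degrees.
- treat3_center (a point): Centre of treat 4 of six: a hard brown baked ball, 24 mm across, 10 g, loose inside the carton at the start. It starts to roll on a slope of about 10 degrees.
- treat4_center (a point): Centre of treat 5 of six: a hard brown baked ball, 24 mm across, 10 g, loose inside the carton at the start. It starts to roll on a slope of about 10 degrees.
- treat5_center (a point): Centre of treat 6 of six: a hard brown baked ball, 24 mm across, 10 g, loose inside the carton at the start. It starts to roll on a slope of about 10 degrees.
Things that resemble listed ones, but are neither listed nor needed, are in the scene too. Leave any green or turquoise look-alike of the bowl alone.

How it is judged:
On the way, in this order (a step that is already met when the one before it is completed fails the run):
1. the spout is pulled fully out (over 0.88 rad) with the carton still standing in its bay (value of joint spout above 0.88 rad and distance of carton from where it was at the start of the episode below 0.03 m and angle between carton's own z axis and vertical below 0.3 rad), for 0.2 s.
2. the carton is tipped (over 70 degrees) with its spout, still out, over the bowl (angle between carton's own z axis and vertical above 1.22 rad and value of joint spout above 0.7 rad and horizontal distance between spout_lip and bowl below 0.09 m), for 0.2 s.
At the end, for the whole second after the job is handed in: All six treats lie in the bowl (centres within 75 mm of its axis and below 55 mm), the bowl stands level, and the carton stands at rest upright (within 8 degrees) in its own bay, within 14 mm of where it stood at the start; the spout may stay out (horizontal distance between each of treat0_center, treat1_center, treat2_center, treat3_center, treat4_center, treat5_center and bowl below 0.075 m and height (world z) of each of treat0_center, treat1_center, treat2_center, treat3_center, treat4_center, treat5_center below 0.055 m and distance of carton from where it was at the start of the episode below 0.014 m and angle between carton's own z axis and vertical below 0.14 rad and linear speed of carton below 0.03 m/s and angle between bowl's own z axis and vertical below 0.1 rad); the robot touches nothing.
It fails at once if a thing in the caddy's other bays is moved more than 40 mm (distance of any of gauze, jar from where it was at the start of the episode above 0.04 m).
It fails at once if a vial or the clippers are moved more than 40 mm (distance of any of vial_a, vial_b, clippers from where it was at the start of the episode above 0.04 m).
It fails at once if the bowl is pushed more than 60 mm (distance of bowl from where it was at the start of the episode above 0.06 m).
It also fails if it takes over 69 s, if anything falls off the work surface, if the arm or the gripper's body presses on something with over 40 N, if the wrist force passes 120 N, or if a joint passes its speed limit or range.

## Working session

There is one attempt and no reset: what is moved stays moved. The work goes in short steps, Python scripts to look and compute and a shell command to move; the robot and the scene stay as the last step left them, time stands still between calls to the robot, and variables do not carry over. Pictures are saved under pics/ and viewed, at most 13 in all, crops included, and the job is handed in when it is done.

```bash
ls; mkdir -p pics; cat > h.py <<'E'
import numpy as np, cv2
from bench import ctrl
def grab(n,tag):
    im,d=ctrl.get_image(n); p=ctrl.camera_params(n)
    cv2.imwrite(f'pics/{tag}.png',im[:,:,::-1]); np.savez(f'pics/{tag}.npz',im=im,d=d,K=p['mtx'],T=p['T'])
def load(tag): return np.load(f'pics/{tag}.npz')
def cloud(f):
    d=f['d']; v,u=np.mgrid[:480,:640]; K=f['K']
    c=np.stack([(u-K[0,2])/K[0,0]*d,(v-K[1,2])/K[1,1]*d,d],-1)
    return c@f['T'][:3,:3].T+f['T'][:3,3]
def ray(f,u,v,z):
    K=f['K'];r=f['T'][:3,:3]@np.array([(u-K[0,2])/K[0,0],(v-K[1,2])/K[1,1],1]);o=f['T'][:3,3]
    return o+r*(z-o[2])/r[2]
E
python3 - <<'E'
from h import *
for n in('top','side'):
    grab(n,n+'0'); f=load(n+'0'); print(n,f['T'].round(3).tolist())
a=np.vstack([cv2.imread('pics/top0.png'),cv2.imread('pics/side0.png')])
s=ctrl.get_state();print(s['position'],s['tool_rot'],s['time'])
E
```

```text
pics
top [[0.021, -0.982, 0.185, 0.288], [-1.0, -0.024, -0.013, -0.029], [0.017, -0.185, -0.983, 1.224], [0.0, 0.0, 0.0, 1.0]]
side [[0.983, -0.111, 0.145, 0.341], [-0.183, -0.599, 0.78, -0.818], [0.001, -0.793, -0.609, 0.737], [0.0, 0.0, 0.0, 1.0]]
[0.15431762 0.63093894 0.23560316] [-3.75634398e-01 -3.11898037e+00  2.62862772e-03] 0.1
```

View pics/top0.png

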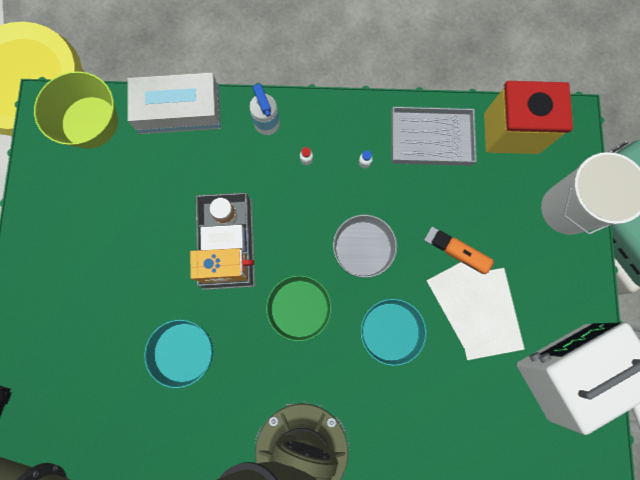

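View pics/side0.png

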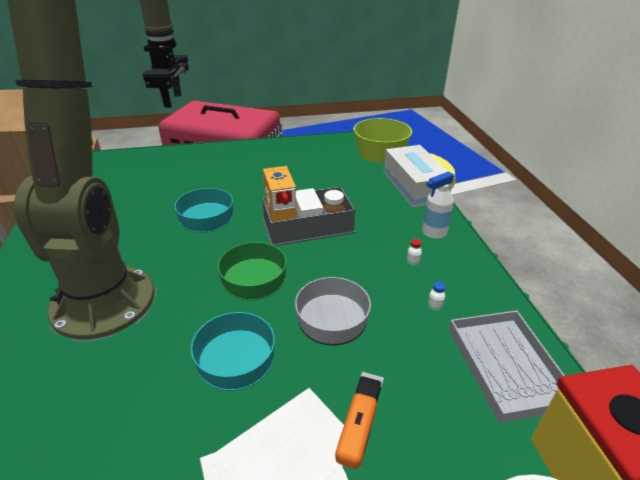

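The top view shows the orange carton at (217,264) in the caddy bay nearest the robot. Its red tab points right, towards world -y, at (248,262). The steel bowl is at (365,246), with a green look-alike at (299,308). The side view agrees: tab at (286,198), bowl at (333,310).

```bash
cat > m.py <<'E'
from h import *
def meas(tag):
    f=load(tag);P=cloud(f);im=f['im'];hsv=cv2.cvtColor(im,cv2.COLOR_RGB2HSV);H,S,V=cv2.split(hsv)
    x,y,z=P[...,0],P[...,1],P[...,2]
    loc=(x>.35)&(x<.75)&(y>0)&(y<.45)
    m=(S>120)&(H>10)&(H<25)&loc&(z>.155)&(z<.175)
    q=P[m]; r=cv2.minAreaRect(q[:,:2].astype(np.float32)*1000); print('carton top',q.mean(0).round(4),len(q),'rect',r)
    m=(S>120)&((H<7)|(H>173))&loc&(z>.05); q=P[m]; print('red',q.mean(0).round(4),q.min(0).round(3),q.max(0).round(3),len(q))
    v,u=np.nonzero(m);print('red px',u.min(),u.max(),v.min(),v.max())
    m=(S<60)&(z>.042)&(z<.056)&(x>.35)&(x<.75)&(y<-.05)&(y>-.35)
    q=P[m][:,:2]; (c,rad)=cv2.minEnclosingCircle((q*1000).astype(np.float32)); print('bowl rim',c,rad,len(q))
    return P,H,S,V
if __name__=='__main__':
    meas('top0')
    f=load('top0');P=cloud(f)
    q=P[(P[...,2]>.068)&(P[...,2]<.08)&(P[...,0]>.35)&(P[...,0]<.8)&(P[...,1]>0)&(P[...,1]<.3)]
    print('caddy rim',cv2.minAreaRect((q[:,:2]*1000).astype(np.float32)),len(q))
E
python3 m.py; python3 - <<'E'
from m import *
meas('side0')
E
```

```text
carton top [0.4304 0.1984 0.1637] 1163 rect ((431.065673828125, 199.37252807617188), (62.2085075378418, 109.0300064086914), 4.515981197357178)
red [0.5798 0.0725 0.1077] [0.431 0.001 0.054] [0.749 0.142 0.158] 116
red px 242 308 148 265
bowl rim (581.0279541015625, -145.14015197753906) 159.30348205566406 338
caddy rim ((505.5361328125, 206.09402465820312), (226.68557739257812, 126.35930633544922), 4.851767063140869) 547
carton top [0.4282 0.1954 0.1634] 474 rect ((428.9983215332031, 198.67214965820312), (61.66700744628906, 115.44375610351562), 4.693512439727783)
red [0.4971 0.1101 0.1256] [0.415 0.    0.053] [0.748 0.149 0.157] 211
red px 276 420 191 246
bowl rim (579.9296875, -146.2389373779297) 161.5195770263672 594
```

```bash
python3 - <<'E'
from h import *
for t in('top0','side0'):
    f=load(t);P=cloud(f);H,S,V=cv2.split(cv2.cvtColor(f['im'],cv2.COLOR_RGB2HSV));x,y,z=P[...,0],P[...,1],P[...,2]
    m=(S>150)&((H<7)|(H>173))&(x>.39)&(x<.48)&(y>.09)&(y<.18)&(z>.1);q=P[m];v,u=np.nonzero(m)
    print(t,'red',q.mean(0).round(4),q.min(0).round(3),q.max(0).round(3),len(q),u.min(),u.max(),v.min(),v.max(), ray(f,u.mean(),v.mean(),.15))
    m=(S<80)&(z>.044)&(z<.054)&(x>.4)&(x<.6)&(y<-.06)&(y>-.28)
    q=(P[m][:,:2]*1000).astype(np.float32);c,r=cv2.minEnclosingCircle(q);print('bowl',c,r,cv2.fitEllipse(q)[0])
    for n,(a,b) in dict(red=((0,5),0),blue=((105,125),0)).items():
        m=(S>150)&(H>=a)&(H<=b if b else H<=a+20)&(x>.6)&(x<.8)&(y>-.3)&(y<.1);print(n,P[m].mean(0).round(3) if m.any() else None)
E
python3 -m inch '[[283,-503,0,0,0,-71.4],[283,-503,0,0,0,-71.4],[283,-503,0,0,0,-71.4],[283,-503,0,0,0,-71.4],[283,-503,0,0,0,-71.4],[283,-503,0,0,0,-71.4],[283,-503,0,0,0,-71.4],[283,-503,0,0,0,-71.4],[283,-503,0,0,0,-71.4],[283,-503,0,0,0,-71.4],[283,-503,0,0,0,-71.4],[283,-503,0,0,0,-71.4],[283,-503,0,0,0,-71.4]]' 32 15; python3 -c "
from h import *
s=ctrl.get_state();print(s)
import json;open('log.txt','a').write(repr((list(s['joint_positions']),list(s['position']),list(s['tool_rot'])))+'\n')"
```

```text
top0 red [0.4362 0.1292 0.1512] [0.431 0.117 0.134] [0.442 0.139 0.158] 53 243 253 260 265 [0.43640552 0.12934061 0.15      ]
bowl (500.3515319824219, -146.1035919189453) 79.73412322998047 (499.68853759765625, -145.6742706298828)
time: 1.72
position: [0.4367, 0.13, 0.2364]
tool_rot: [-2.121, -2.317, 0.001]
ft_force: [-0.0, -0.2, 0.5]
grip_width: 0.369
grip_force: 0.0
{'time': 1.725, 'joint_positions': array([-0.8422155 , -0.12305111,  0.459902  ,  1.92178329,  0.05619477,
        1.33095098, -0.31062128]), 'qd': array([ 0.00107858,  0.00164989,  0.00764661, -0.00275573,  0.0041641 ,
        0.000774  ,  0.00122494]), 'joint_torque': array([ 1.51645602e-01, -2.07031292e+01, -1.63784422e+00, -3.09695828e+01,
       -6.20692782e-02,  1.66293868e-02, -4.97091343e-03]), 'position': array([0.43667923, 0.13003622, 0.23640749]), 'tool_rot': array([-2.12140806e+00, -2.31702188e+00,  6.21441637e-04]), 'ft_force': array([-0.01192368, -0.19653554,  0.47320575]), 'torque': array([-0.08624714,  0.06814572, -0.01256582]), 'grip_force': 0.0, 'grip_width': 0.3685615858951811}Traceback (most recent call last):
  File "<stdin>", line 9, in <module>
ValueError: operands could not be broadcast together with shapes (480,640) (2,)
```

Measured tab at about (437,128,142) mm and bowl at (500,-146). Going down and pinching.

```bash
python3 -m inch '[[0,-2,-50,0,0,0],[0,-2,-97,0,0,0],[0,-2,-97,0,0,0],[0,-2,-97,0,0,0]]' && python3 -m inch '[[0,0,0,0,0,0],[0,0,0,0,0,0],[0,0,0,0,0,0],[0,0,0,0,0,0],[0,0,0,0,0,0],[0,0,0,0,0,0]]' 0 12; python3 - <<'E'
from h import *
s=ctrl.get_state()
open('log.txt','a').write(repr((list(s['joint_positions']),list(s['position']),list(s['tool_rot'])))+'\n')
grab('side','side1');grab('top','top1')
a=cv2.imread('pics/side1.png')[120:270,200:400];b=cv2.imread('pics/top1.png')[170:320,160:360]
cv2.imwrite('pics/c1.png',np.hstack([cv2.resize(a,None,fx=2,fy=2),cv2.resize(b,None,fx=2,fy=2)]))
E
```

```text
time: 2.22
position: [0.4382, 0.1274, 0.1411]
tool_rot: [2.123, 2.314, 0.003]
ft_force: [0.2, 0.2, 1.0]
grip_width: 0.366
grip_force: 0.0
time: 2.98
position: [0.4376, 0.1264, 0.1402]
tool_rot: [2.125, 2.314, 0.001]
ft_force: [-2.1, -0.8, 5.6]
grip_width: 0.109
grip_force: 12.0
```

View pics/c1.png

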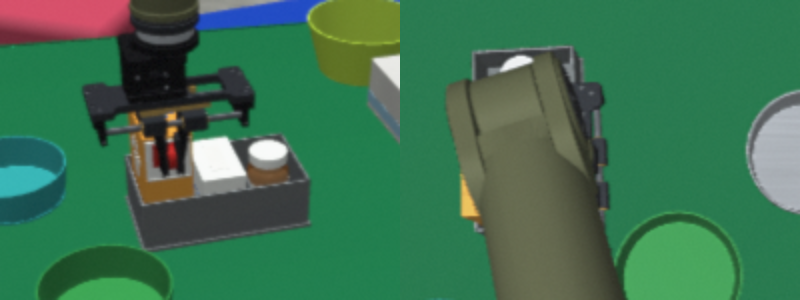

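The side crop (left) shows the red tab between the fingers at (168,155). The opening of 9.5 mm matches the fin, so I pull along the arc now.

```bash
python3 -m inch '[[0.3,-3,-1.5,3,0.2,0],[0.5,-6,-3.7,5,0.4,0],[0.7,-8.5,-6,7.5,0.6,0],[0.9,-11,-8.3,10,0.8,0],[1.1,-13,-11,12.5,1,0],[1.3,-15.2,-13.9,15,1.3,0],[1.5,-17,-17,17.5,1.5,0],[1.6,-18.4,-20.1,20,1.7,0],[1.7,-19.5,-23.5,22.5,1.9,0],[1.7,-20.5,-26.8,25,2.1,0],[1.8,-21.2,-31.7,28,2.4,0],[1.8,-21.4,-35.5,31,2.6,0],[1.8,-21.4,-35.5,31,2.6,0],[1.8,-21.4,-35.5,31,2.6,0]]'; python3 - <<'E'
from h import *
s=ctrl.get_state()
open('log.txt','a').write(repr((list(s['joint_positions']),list(s['position']),list(s['tool_rot'])))+'\n')
grab('side','side2')
cv2.imwrite('pics/c2.png',cv2.resize(cv2.imread('pics/side2.png')[120:270,200:400],None,fx=3,fy=3))
E
```

```text
time: 4.82
position: [0.4394, 0.1055, 0.1049]
tool_rot: [-1.823, -1.985, -0.51]
ft_force: [-1.7, -0.6, 6.1]
grip_width: 0.115
grip_force: 14.7
```

View pics/c2.png

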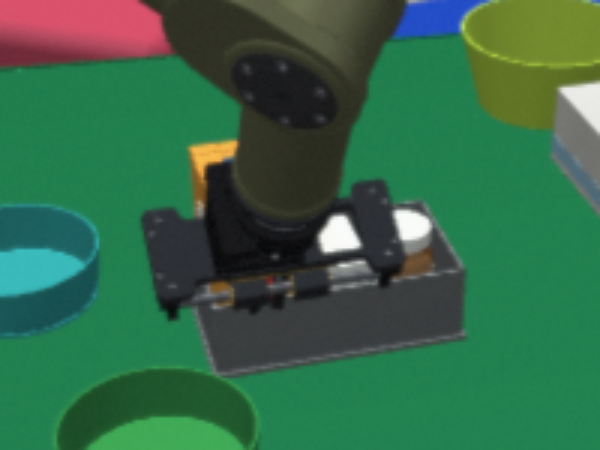

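```bash
python3 -m inch '[[0,0,0,0,0,0],[0,0,0,0,0,0],[0,0,0,0,0,0],[1,-16,26,0,0,0],[3,-36,60,0,0,0],[4,-60,110,0,0,0],[4,-110,130,-15,-1.3,0],[4,-150,130,-31,-2.6,0],[4,-150,130,-31,-2.6,0],[4,-150,130,-31,-2.6,0]]' 30; python3 - <<'E'
from m import *
s=ctrl.get_state()
open('log.txt','a').write(repr((list(s['joint_positions']),list(s['position']),list(s['tool_rot'])))+'\n')
grab('side','side3');grab('top','top3')
a=cv2.imread('pics/side3.png')[140:260,220:380];b=cv2.imread('pics/top3.png')[180:300,170:330]
cv2.imwrite('pics/c3.png',np.hstack([cv2.resize(a,None,fx=2.5,fy=2.5),cv2.resize(b,None,fx=2.5,fy=2.5)]))
meas('top3')
f=load('top3');P=cloud(f)
H,S,V=cv2.split(cv2.cvtColor(f['im'],cv2.COLOR_RGB2HSV));x,y,z=P[...,0],P[...,1],P[...,2]
m=(x>.39)&(x<.47)&(y>.06)&(y<.143)&(z>.085)&(z<.16)
m&=((S<60)&(V>150))|((S>150)&((H<7)|(H>173)));q=P[m];print(q.round(3)[::6],len(q))
E
```

```text
time: 6.12
position: [0.4431, -0.0418, 0.2342]
tool_rot: [-2.116, -2.32, -0.002]
ft_force: [-0.9, 0.2, -0.4]
grip_width: 0.343
grip_force: 0.0
carton top [0.4304 0.1984 0.1638] 1164 rect ((431.02655029296875, 200.05545043945312), (62.14950180053711, 110.4652328491211), 5.333389759063721)
red [0.7007 0.0197 0.0686] [0.437 0.001 0.057] [0.75  0.098 0.124] 63
red px 263 308 148 264
bowl rim (582.69970703125, -147.25064086914062) 160.3600311279297 200
[[0.463 0.142 0.157]
 [0.464 0.129 0.151]
 [0.465 0.116 0.148]
 [0.468 0.104 0.135]
 [0.464 0.126 0.125]
 [0.464 0.111 0.129]
 [0.463 0.134 0.116]
 [0.462 0.119 0.122]
 [0.461 0.104 0.135]
 [0.461 0.129 0.117]
 [0.459 0.114 0.128]
 [0.459 0.141 0.112]
 [0.458 0.126 0.12 ]
 [0.456 0.111 0.132]
 [0.457 0.139 0.11 ]
 [0.455 0.124 0.12 ]
 [0.454 0.108 0.134]
 [0.454 0.136 0.113]
 [0.453 0.121 0.123]
 [0.452 0.106 0.129]
 [0.452 0.134 0.113]
 [0.45  0.116 0.127]
 [0.449 0.101 0.133]
 [0.449 0.129 0.116]
 [0.447 0.113 0.131]
 [0.447 0.141 0.109]
 [0.446 0.126 0.119]
 [0.445 0.111 0.128]
 [0.445 0.139 0.11 ]
 [0.443 0.123 0.124]
 [0.443 0.108 0.13 ]
 [0.442 0.141 0.111]
 [0.441 0.125 0.12 ]
 [0.441 0.111 0.127]
 [0.442 0.096 0.117]
 [0.439 0.128 0.117]
 [0.439 0.113 0.124]
 [0.44  0.098 0.119]
 [0.437 0.131 0.114]
 [0.436 0.115 0.125]
 [0.435 0.1   0.133]
 [0.435 0.133 0.116]
 [0.434 0.118 0.123]
 [0.433 0.102 0.136]
 [0.432 0.13  0.116]
 [0.431 0.115 0.126]
 [0.431 0.1   0.135]
 [0.43  0.13  0.114]
 [0.429 0.115 0.127]
 [0.428 0.1   0.134]
 [0.428 0.128 0.114]
 [0.426 0.112 0.128]
 [0.426 0.143 0.107]
 [0.425 0.127 0.118]
 [0.424 0.112 0.13 ]
 [0.423 0.142 0.11 ]
 [0.422 0.127 0.12 ]
 [0.422 0.112 0.128]
 [0.421 0.142 0.108]
 [0.42  0.127 0.118]
 [0.419 0.112 0.129]
 [0.419 0.142 0.11 ]
 [0.418 0.127 0.119]
 [0.417 0.112 0.128]
 [0.41  0.141 0.16 ]
 [0.412 0.129 0.153]
 [0.413 0.116 0.147]
 [0.414 0.101 0.135]] 406
```

View pics/c3.png

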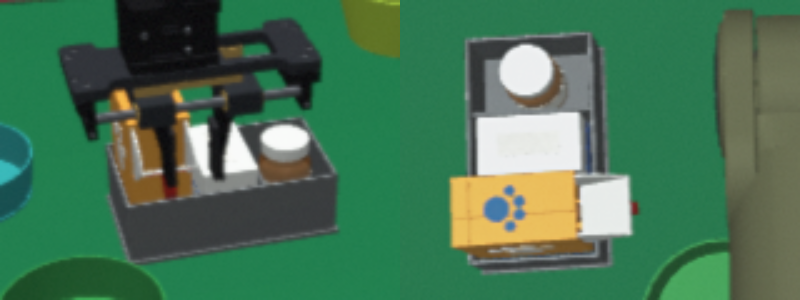

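The crops show the white spout panel folded out at (605,205) in the top view. Its lip is at y=0.099, z=0.135 and the slope is about 57°, which matches fully out, and the carton has not moved. Next I fit a kinematic model from the logged states to plan the side grasp.

```bash
cat > kin.py <<'E'
import numpy as np, itertools
from scipy.spatial.transform import Rotation as R
from scipy.optimize import least_squares
D=[([-1.317,.321,-.07,1.45,.023,1.371,-.057],[.15431762,.63093894,.23560316],[-.375634,-3.11898,.002629])]+[eval(l,{'np':np,'array':np.array}|{'np':np}) for l in open('log.txt')]
def fk(q,p,s,full=False):
    h,L1,a1,L2,a2,L3,a3,c=p
    T=R.from_euler('Z',s[0]*q[0])*R.from_euler('Y',q[1]); x=np.array([0,0,h]); pts=[x]
    T=T*R.from_euler('Z',s[1]*q[2]); x=x+T.apply([a1,0,L1]); pts.append(x)
    T=T*R.from_euler('Y',q[3]); x=x+T.apply([-a2,0,0])
    T=T*R.from_euler('Z',s[2]*q[4]); x=x+T.apply([0,0,L2]); pts.append(x)
    T=T*R.from_euler('Y',q[5]); x=x+T.apply([a3,0,0])
    T=T*R.from_euler('Z',s[3]*q[6]+c); x=x+T.apply([0,0,L3]); pts.append(x)
    return (x,T,pts) if full else (x,T)
def res(p,s):
    o=[]
    for q,x,r in D:
        a,T=fk(q,p,s); o+=list((a-x)*5)+list((R.from_rotvec(r).inv()*T).as_rotvec())
    return o
def fit():
    best=None
    for s in itertools.product((1,-1),repeat=4):
        for c in(0,np.pi/2,np.pi,-np.pi/2):
            f=least_squares(res,[.33,.33,0,.33,0,.25,0,c],args=(s,))
            if best is None or f.cost<best[0].cost: best=(f,s)
    return best
if __name__=='__main__':
    f,s=fit();print(f.cost,s,f.x.round(4),np.abs(f.fun).max());np.savez('kin.npz',p=f.x,s=s)
E
cat log.txt | head -3; sed -i 's/np.float64(\([^)]*\))/\1/g' log.txt; python3 kin.py
```

```text
([np.float64(-0.8422155025029708), np.float64(-0.1230511106194267), np.float64(0.45990200240782275), np.float64(1.9217832903266554), np.float64(0.05619476907853263), np.float64(1.330950984762517), np.float64(-0.31062127752558044)], [np.float64(0.4366792322524633), np.float64(0.13003621762141532), np.float64(0.23640748749472698)], [np.float64(-2.121408063341439), np.float64(-2.3170218786177728), np.float64(0.0006214416366485542)])
([np.float64(-0.8322793100015242), np.float64(-0.03744827377471308), np.float64(0.4876077175148568), np.float64(2.0512706472101305), np.float64(0.019302427223665115), np.float64(1.1230396557791678), np.float64(-0.2685562261248549)], [np.float64(0.43761095073787315), np.float64(0.1264429244575256), np.float64(0.1401583908766966)], [np.float64(2.1252817833451476), np.float64(2.3135002886862974), np.float64(0.000719195689649226)])
([np.float64(-0.5994308801968522), np.float64(0.11695472497899709), np.float64(0.7513375617735046), np.float64(2.127875871204272), np.float64(-0.6695525417910217), np.float64(1.1687058742545782), np.float64(0.584478422700924)], [np.float64(0.43935907257089163), np.float64(0.10546442813997169), np.float64(0.10494582016116995)], [np.float64(-1.8233398430659113), np.float64(-1.9845550889572674), np.float64(-0.5102601731340648)])
0.03055574093544221 (-1, -1, -1, -1) [ 0.1723  0.4746  0.008   0.4976  0.0271  0.3135 -0.0023  1.5708] 0.12250814083663894
```

```bash
cat > kin2.py <<'E'
import numpy as np, itertools
from scipy.spatial.transform import Rotation as R
from scipy.optimize import least_squares
from kin import D
RZ=lambda a:R.from_euler('Z',a); RY=lambda a:R.from_euler('Y',a)
def fk(q,p,s,full=False):
    h,L1,L2,L3,c0,c,a1,a2,a3,b0,b1,b2,b3,a0=p
    T=RZ(s[0]*q[0]+c0); x=np.array([0,0,h])+T.apply([a0,b0,0]); T=T*RY(q[1]); pts=[x]
    T=T*RZ(s[1]*q[2]); x=x+T.apply([a1,b1,L1]); pts.append(x)
    T=T*RY(q[3]); T=T*RZ(s[2]*q[4]); x=x+T.apply([a2,b2,L2]); pts.append(x)
    T=T*RY(q[5]); x=x+T.apply([a3,b3,0]); T=T*RZ(s[3]*q[6]+c); x=x+T.apply([0,0,L3]); pts.append(x)
    return (x,T,pts) if full else (x,T)
def res(p,s,rg=1e-3):
    o=[]
    for q,x,r in D:
        a,T=fk(q,p,s); o+=list((a-x)*5)+list((R.from_rotvec(r).inv()*T).as_rotvec())
    return o+list(rg*np.array(p[6:]))
if __name__=='__main__':
    L=[]
    for s in itertools.product((1,-1),repeat=4):
        for c0 in(0,np.pi/2,-np.pi/2,np.pi):
          for c in(0,np.pi/2,np.pi,-np.pi/2):
            f=least_squares(res,[.3,.4,.4,.25,c0,c]+[0]*8,args=(s,),max_nfev=60); L.append((f.cost,s,f.x,np.abs(f.fun).max()))
    L.sort(key=lambda t:t[0])
    for l in L[:4]:print(l[0],l[1],l[3],l[2].round(3))
    for q,x,r in D:
        a,T=fk(q,L[0][2],L[0][1]);print((a-x).round(4),(R.from_rotvec(r).inv()*T).as_rotvec().round(3))
    np.savez('kin.npz',p=L[0][2],s=L[0][1])
E
python3 kin2.py
```

```text
2.2727835282445126e-06 (-1, -1, -1, -1) 0.002072134177666751 [ 2.490e-01  4.660e-01  5.120e-01  3.540e-01  0.000e+00  1.571e+00
  3.000e-03 -0.000e+00  1.000e-03 -1.500e-02 -1.000e-02 -0.000e+00
 -0.000e+00 -0.000e+00]
2.2727835282448053e-06 (-1, -1, -1, -1) 0.0020721341776270196 [ 2.490e-01  4.660e-01  5.120e-01  3.540e-01  0.000e+00  1.571e+00
  3.000e-03 -0.000e+00  1.000e-03 -1.500e-02 -1.000e-02 -0.000e+00
 -0.000e+00 -0.000e+00]
2.272783528244907e-06 (-1, -1, -1, -1) 0.002072134177302052 [ 2.490e-01  4.660e-01  5.120e-01  3.540e-01  0.000e+00  1.571e+00
  3.000e-03 -0.000e+00  1.000e-03 -1.500e-02 -1.000e-02 -0.000e+00
 -0.000e+00 -0.000e+00]
2.272783528245157e-06 (-1, -1, -1, -1) 0.002072134177625496 [ 2.490e-01  4.660e-01  5.120e-01  3.540e-01  0.000e+00  1.571e+00
  3.000e-03 -0.000e+00  1.000e-03 -1.500e-02 -1.000e-02 -0.000e+00
 -0.000e+00 -0.000e+00]
[0. 0. 0.] [-0.002 -0.     0.   ]
[-0.      0.     -0.0001] [-0. -0. -0.]
[ 0. -0. -0.] [ 0.  0. -0.]
[-0. -0.  0.] [ 0.  0. -0.]
[ 0. -0.  0.] [ 0.  0. -0.]
```

```bash
cat > plan.py <<'E'
from kin2 import *
k=np.load('kin.npz');p,s=k['p'],k['s']
lo=np.array([-2.86,-.3,-1.38,.06,-1.56,.09,-2.69]);hi=np.array([2.86,2.09,1.24,2.45,4.7,2.05,2.69])
yaw=np.radians(4.85);F0=np.array([np.sin(yaw),-np.cos(yaw),0]);CY=np.array([-np.cos(yaw),-np.sin(yaw),0])
C0=np.array([.4313,.1995,.004])
def toolR(delta,flip,tilt=0,dyaw=0):
    # tool z pitched delta deg below forward, then carton tilt (deg) forward about carton y, then yaw
    d=np.radians(delta+tilt);z=F0*np.cos(d)+np.array([0,0,-1])*np.sin(d);y=CY*flip;x=np.cross(y,z)
    return R.from_euler('z',dyaw,degrees=True)*R.from_matrix(np.stack([x,y,z],1))
def grasp(delta,gx=-30,gz=125,off=0):  # TCP at start; gx forward mm, gz up
    z=toolR(delta,1).apply([0,0,1]); return C0+F0*gx/1e3+[0,0,gz/1e3]+z*(.005-off)
def pour(delta,tau,gx,gz,lip,dyaw=0):
    t=np.radians(tau);W=R.from_euler('z',dyaw,degrees=True);F=W.apply(F0);Z=np.array([0,0,1.])
    U=F*np.sin(t)+Z*np.cos(t);Ff=F*np.cos(t)-Z*np.sin(t)
    g=lip+Ff*(gx-101)/1e3+U*(gz-130)/1e3
    return g+toolR(delta,1,tau,dyaw).apply([0,0,1])*.005
def ik(x,T,q0,w=.02):
    def r(q):
        a,b=fk(q,p,s);return np.r_[(a-x)*10,(T.inv()*b).as_rotvec()*2,w*(q-q0)*.1]
    f=least_squares(r,np.clip(q0,lo+1e-6,hi-1e-6),bounds=(lo,hi));a,b=fk(f.x,p,s)
    return f.x,np.linalg.norm(a-x)+.1*(T.inv()*b).magnitude()
def track(q,wps):
    out=[]
    for x,T in wps:
        q,e=ik(x,T,q);out.append((q,e))
    return out
def interp(A,B,n):
    r=(A[1].inv()*B[1]).as_rotvec();return [(A[0]+(B[0]-A[0])*i/n,A[1]*R.from_rotvec(r*i/n)) for i in range(1,n+1)]
E
cat > t1.py <<'E'
from plan import *
qs=np.array(D[-1][0]);cur=(np.array(D[-1][1]),R.from_rotvec(D[-1][2]))
bowl=np.array([.500,-.146,0]);lip=bowl+[0,.012,.085]
m=lambda q:np.round(np.minimum(q-lo,hi-q).min(),2)
for flip in(-1,1):
  for delta in(20,30,40,50):
    A=(grasp(delta,off=.12)+[0,0,.03],toolR(delta,flip));G=(grasp(delta),toolR(delta,flip));Lf=(G[0]+[0,0,.13],G[1])
    Mid=(np.array([.45,.25,.38]),R.from_matrix(np.eye(3)))
    B=(pour(delta,0,-30,125,lip+[0,.1,.16]),toolR(delta,flip));P=(pour(delta,112,-30,125,lip),toolR(delta,flip,112))
    up=(cur[0]+[0,.25,.15],cur[1])
    w=interp(cur,up,8)+interp(up,(A[0]+[0,0,.12],A[1]),15)+interp((A[0]+[0,0,.12],A[1]),A,6)+interp(A,G,6)+interp(G,Lf,6)
    o=track(qs,w);q=o[-1][0]
    # tilting path
    w2=[]
    for i in range(1,26):
        t=112*i/25; tt=(pour(delta,t,-30,125,lip+np.array([-.06,.2,.1])*(1-i/25)),toolR(delta,flip,t));w2.append(tt)
    w2=interp(Lf,(pour(delta,0,-30,125,lip+np.array([-.06,.2,.1])),toolR(delta,flip)),5)+w2
    o2=track(q,w2)
    print(flip,delta,'err',max(e for _,e in o).round(4),max(e for _,e in o2).round(4),'grasp',o[-7][0].round(2),m(o[-7][0]),'pour',o2[-1][0].round(2),m(o2[-1][0]),'minmargin',min(m(a) for a,_ in o),min(m(a) for a,_ in o2))
E
python3 t1.py
```

```text
-1 20 err 0.0 0.0 grasp [-1.55  0.9   0.79  1.62  0.3   1.67 -0.72] 0.38 pour [-0.06  0.61  0.96  1.58 -0.86  1.89  1.08] 0.16 minmargin 0.0 0.0
-1 30 err 0.0 0.0 grasp [-1.4   0.7   0.59  1.66  0.37  1.63 -0.82] 0.42 pour [ 0.05  0.7   0.91  1.53 -0.95  2.03  1.13] 0.02 minmargin 0.0 0.0
-1 40 err 0.0 0.0 grasp [-1.11  0.52  0.23  1.7   0.46  1.61 -0.93] 0.44 pour [ 0.3   0.7   0.58  1.48 -0.92  2.05  1.06] 0.0 minmargin 0.0 0.0
-1 50 err 0.0 0.0 grasp [-1.02  0.4   0.17  1.76  0.42  1.51 -0.9 ] 0.54 pour [ 0.58  0.73  0.21  1.44 -0.88  2.05  0.96] 0.0 minmargin 0.07 0.0
1 20 err 0.0516 0.1364 grasp [-1.62  0.97  0.92  1.62  0.22  1.65  2.51] 0.18 pour [-1.11 -0.3   1.24  1.94  0.18  1.17  2.69] 0.0 minmargin 0.0 0.0
1 30 err 0.0353 0.1545 grasp [-1.64  0.87  0.96  1.67  0.16  1.57  2.53] 0.16 pour [-1.06 -0.3   1.24  1.94  0.07  1.17  2.69] 0.0 minmargin 0.0 0.0
1 40 err 0.0185 0.1726 grasp [-1.66  0.75  1.01  1.72  0.1   1.49  2.56] 0.13 pour [-0.99 -0.3   1.24  1.94 -0.05  1.17  2.69] 0.0 minmargin 0.0 0.0
1 50 err 0.0012 0.1908 grasp [-1.46  0.49  0.72  1.78  0.23  1.44  2.42] 0.27 pour [-0.92 -0.3   1.24  1.94 -0.18  1.18  2.69] 0.0 minmargin 0.0 0.0
```

```bash
python3 - <<'E'
from plan import *
s0=ctrl=None
cur=np.array(D[-1][1]);print('cur',cur)
Rc=R.from_rotvec(D[-1][2])
for n,off in(('pre',.13),('grasp',0)):
    g=grasp(20,off=off);print(n,g.round(4),((g-cur)*1e3).round(1),np.degrees((toolR(20,-1)*Rc.inv()).as_rotvec()).round(1))
print(toolR(20,-1).apply([0,0,1]))
E
```

```text
cur [ 0.4430637 -0.0418391  0.2342095]
pre [0.4188 0.3464 0.1718] [-24.2 388.3 -62.5] [-69.8  -6.2  -0.4]
grasp [0.4292 0.2247 0.1273] [ -13.9  266.6 -106.9] [-69.8  -6.2  -0.4]
[ 0.07944858 -0.93632801 -0.34202014]
```

```bash
python3 -m inch '[[0,30,50,0,0,0],[0,80,100,-7,-0.6,0],[-2,130,145,-15,-1.3,0],[-5,190,150,-24,-2.1,0],[-8,250,150,-33,-2.9,0],[-14,305,145,-42,-3.7,0],[-20,350,130,-51,-4.5,0],[-24,385,100,-60,-5.3,0],[-24,395,50,-69.8,-6.2,-0.4],[-24,390,-5,-69.8,-6.2,-0.4],[-24,388,-55,-69.8,-6.2,-0.4],[-24,388,-62,-69.8,-6.2,-0.4],[-24,388,-62,-69.8,-6.2,-0.4],[-24,388,-62,-69.8,-6.2,-0.4],[-24,388,-62,-69.8,-6.2,-0.4],[-24,388,-62,-69.8,-6.2,-0.4]]' 87 40; python3 - <<'E'
from m import *
s=ctrl.get_state()
open('log.txt','a').write(repr((s['joint_positions'].tolist(),s['position'].tolist(),s['tool_rot'].tolist()))+'\n')
grab('top','top4');meas('top4')
from plan import *
x=s['position'];Rm=R.from_rotvec(s['tool_rot']);print('q',s['joint_positions'].round(2))
print('rot err deg',np.degrees((toolR(20,-1)*Rm.inv()).as_rotvec()).round(2),'to grasp',((grasp(20)-x)*1e3).round(1))
cv2.imwrite('pics/c4.png',cv2.resize(cv2.imread('pics/top4.png')[150:320,120:360],None,fx=3,fy=3))
E
```

```text
time: 8.22
position: [0.4194, 0.3433, 0.1731]
tool_rot: [1.393, 1.504, -0.966]
ft_force: [-0.0, -0.9, 0.7]
grip_width: 0.999
grip_force: 0.0
carton top [0.4305 0.1984 0.1636] 1156 rect ((430.90863037109375, 199.77346801757812), (61.923614501953125, 109.80157470703125), 5.211715221405029)
red [0.7056 0.0184 0.0677] [0.437 0.001 0.056] [0.75  0.097 0.125] 63
red px 263 308 148 264
bowl rim (582.0514526367188, -140.83653259277344) 160.4117889404297 337Traceback (most recent call last):
  File "<stdin>", line 6, in <module>
IndexError: only integers, slices (`:`), ellipsis (`...`), numpy.newaxis (`None`) and integer or boolean arrays are valid indices
```

```bash
cat > st.py <<'E'
from plan import *
from bench import ctrl
def st(log=True):
    S=ctrl.get_state();x=np.array(S['position']);Rm=R.from_rotvec(S['tool_rot'])
    print('q',np.round(S['joint_positions'],2),'t',S['time']);return x,Rm
E
python3 - <<'E'
from st import *
import cv2
x,Rm=st()
print('rot err deg',np.degrees((toolR(20,-1)*Rm.inv()).as_rotvec()).round(2),'to grasp',((grasp(20)-x)*1e3).round(1))
cv2.imwrite('pics/c4.png',cv2.resize(cv2.imread('pics/top4.png')[150:320,120:360],None,fx=3,fy=3))
E
```

```text
q [-1.47  0.93  0.64  1.32  0.33  1.93 -0.75] t 8.275
rot err deg [-0.05  0.44  0.15] to grasp [   9.9 -118.5  -45.5]
```

View pics/c4.png

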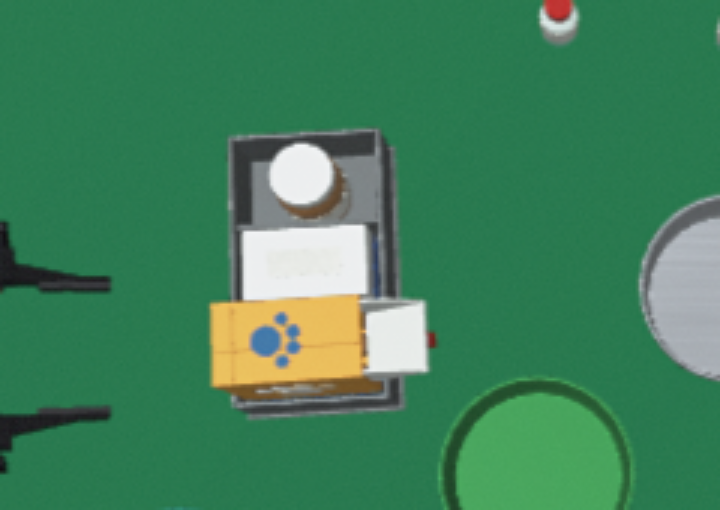

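The fingers, at (110,284) and (110,412), straddle the carton's back edge at (212,345). Approaching and gripping.

```bash
python3 -m inch '[[3,-35,-14,0,0,0],[6,-75,-29,0,0,0],[9,-105,-40,0,0,0],[10,-118,-45,0,0,0],[10,-118,-45,0,0,0],[10,-118,-45,0,0,0]]' && python3 -m inch '[[0,0,0,0,0,0],[0,0,0,0,0,0],[0,0,0,0,0,0],[0,0,0,0,0,0],[0,0,0,0,0,0]]' 40 45; python3 - <<'E'
from m import *
grab('top','top5');meas('top5')
from st import *
x,Rm=st()
print('rot err deg',np.degrees((toolR(20,-1)*Rm.inv()).as_rotvec()).round(2),'to grasp',((grasp(20)-x)*1e3).round(1))
E
```

```text
time: 9.02
position: [0.4294, 0.2267, 0.1272]
tool_rot: [1.391, 1.505, -0.965]
ft_force: [-0.1, 0.5, 0.0]
grip_width: 0.997
grip_force: 0.0
time: 9.65
position: [0.4292, 0.2252, 0.1271]
tool_rot: [1.392, 1.503, -0.967]
ft_force: [-0.1, 1.5, 0.9]
grip_width: 0.711
grip_force: 44.9
carton top [0.431  0.1993 0.1639] 1182 rect ((425.11907958984375, 221.23037719726562), (80.88296508789062, 162.76649475097656), 16.466049194335938)
red [0.7014 0.0196 0.0686] [0.437 0.001 0.055] [0.749 0.098 0.12 ] 64
red px 263 308 148 264
bowl rim (582.4962768554688, -142.72390747070312) 160.90170288085938 339
q [-1.47  0.85  0.66  1.62  0.37  1.7  -0.8 ] t 9.7
rot err deg [0.03 0.42 0.14] to grasp [-0.  -0.5  0.2]
```

```bash
cat > rows.py <<'E'
from plan import *
bowl=np.array([.500,-.146,0])
def row(delta,tau,lip,x0,R0,gx=-30,gz=125):
    T=toolR(delta,-1,tau);x=pour(delta,tau,gx,gz,lip)
    return [float(v) for v in np.r_[((x-x0)*1e3).round(0),np.degrees((T*R0.inv()).as_rotvec()).round(1)]],(x,T)
E
python3 - <<'E'
from rows import *
x0=np.array([.4292,.2252,.1271]);R0=toolR(20,-1);q=np.array([-1.47,.85,.66,1.62,.37,1.7,-.8])
lip=bowl+[0,.012,.07]
for t in(0,15,30,45,60,75,90,95):
    a=min(1,t/90); L=lip+np.array([-.02,.10,.17])*(1-a)
    r,w=row(20,t,L,x0,R0);q,e=ik(*w,q);print(t,r,q.round(2),round(e,4))
for t in(100,105,110,115,120):
    r,w=row(20,t,lip,x0,R0);q,e=ik(*w,q);print(t,r,q.round(2),round(e,4))
E
```

```text
0 [40.0, -133.0, 106.0, 0.0, 0.0, 0.0] [-1.44  0.59  0.8   1.8   0.59  1.64 -0.68] 0.0
15 [44.0, -153.0, 111.0, 14.9, 1.3, 0.0] [-1.42  0.38  0.84  1.84  0.55  1.56 -0.62] 0.0
30 [48.0, -180.0, 114.0, 29.9, 2.5, 0.0] [-1.38  0.16  0.87  1.87  0.51  1.49 -0.54] 0.0
45 [53.0, -215.0, 112.0, 44.8, 3.8, 0.0] [-1.32 -0.02  0.94  1.89  0.44  1.41 -0.4 ] 0.0
60 [58.0, -257.0, 106.0, 59.8, 5.1, 0.0] [-1.27 -0.14  1.09  1.89  0.31  1.34 -0.18] 0.0
75 [64.0, -304.0, 91.0, 74.7, 6.3, 0.0] [-1.05  0.01  1.23  1.86 -0.09  1.31  0.3 ] 0.0
90 [70.0, -353.0, 69.0, 89.7, 7.6, 0.0] [-0.51  0.31  1.09  1.77 -0.54  1.48  0.79] 0.0
95 [71.0, -364.0, 69.0, 94.7, 8.0, 0.0] [-0.39  0.37  1.05  1.73 -0.63  1.57  0.88] 0.0
100 [72.0, -374.0, 68.0, 99.6, 8.5, 0.0] [-0.27  0.44  1.01  1.69 -0.71  1.65  0.96] 0.0
105 [73.0, -385.0, 67.0, 104.6, 8.9, 0.0] [-0.16  0.51  0.96  1.65 -0.77  1.74  1.02] 0.0
110 [74.0, -396.0, 64.0, 109.6, 9.3, 0.0] [-0.07  0.57  0.92  1.61 -0.82  1.82  1.06] 0.0
115 [75.0, -406.0, 60.0, 114.6, 9.7, 0.0] [ 0.02  0.64  0.88  1.56 -0.87  1.9   1.1 ] 0.0
120 [76.0, -416.0, 56.0, 119.6, 10.1, -0.0] [ 0.1   0.7   0.84  1.52 -0.91  1.97  1.13] 0.0
```

```bash
python3 -m inch '[[0,0,12,0,0,0],[0,0,35,0,0,0],[0,0,65,0,0,0],[0,0,95,0,0,0],[5,-15,112,0,0,0],[20,-60,112,0,0,0],[35,-105,110,0,0,0],[40,-133,108,2,0.2,0],[42,-145,110,8,0.7,0],[44,-153,111,14.9,1.3,0],[46,-166,113,22.4,1.9,0],[48,-180,114,29.9,2.5,0],[50,-197,114,37.4,3.2,0],[53,-215,112,44.8,3.8,0],[55,-236,110,52.3,4.5,0],[58,-257,106,59.8,5.1,0],[61,-280,100,67.2,5.7,0],[64,-304,91,74.7,6.3,0],[64,-304,91,74.7,6.3,0],[64,-304,91,74.7,6.3,0]]'; python3 - <<'E'
from h import *
grab('side','side6')
cv2.imwrite('pics/c6.png',cv2.imread('pics/side6.png')[60:400,120:560])
from st import *
x,Rm=st();print('tilt',np.degrees((Rm*toolR(20,-1).inv()).as_rotvec()).round(1))
E
```

```text
time: 12.2
position: [0.4919, -0.0804, 0.2174]
tool_rot: [-2.094, -2.254, -0.086]
ft_force: [0.1, 0.1, -0.9]
grip_width: 0.714
grip_force: 44.9
q [-1.05  0.    1.24  1.86 -0.09  1.31  0.29] t 12.25
tilt [74.6  6.1 -0.5]
```

View pics/c6.png

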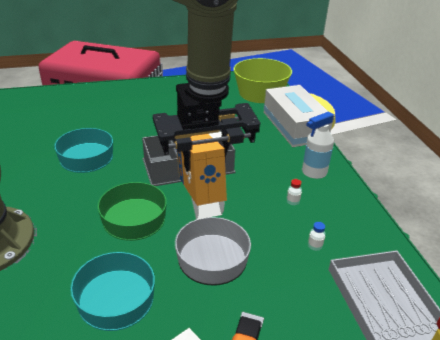

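The carton is tipped about 75° with the spout at (208,210), short of the steel bowl at (213,250). I continue over the bowl and on past level.

```bash
python3 -m inch '[[3,-25,-10,7.5,0.6,0],[6,-49,-22,15,1.3,0],[7,-60,-22,20,1.7,0],[8,-70,-23,25,2.1,0],[9,-81,-24,30,2.5,0],[9,-86,-25,32,2.7,0],[10,-92,-27,35,3,0],[10,-92,-27,35,3,0],[10,-92,-27,35,3,0],[10,-92,-27,35,3,0],[10,-97,-29,37,3.2,0],[10,-97,-29,37,3.2,0],[10,-97,-29,37,3.2,0],[10,-97,-29,37,3.2,0]]'; python3 - <<'E'
from h import *
grab('side','side7');grab('top','top7')
cv2.imwrite('pics/c7.png',np.hstack([cv2.imread('pics/side7.png')[180:400,220:480],cv2.imread('pics/top7.png')[140:360,280:540]]))
from st import *
x,Rm=st();print('tilt',np.degrees((Rm*toolR(20,-1).inv()).as_rotvec()).round(1))
E
```

```text
time: 14.0
position: [0.5034, -0.1756, 0.1894]
tool_rot: [-1.713, -1.851, -0.652]
ft_force: [-0.9, -0.1, -1.0]
grip_width: 0.709
grip_force: 44.9
q [-0.06  0.62  0.96  1.59 -0.86  1.87  1.09] t 14.1
tilt [111.6   9.4  -0.5]
```

View pics/c7.png

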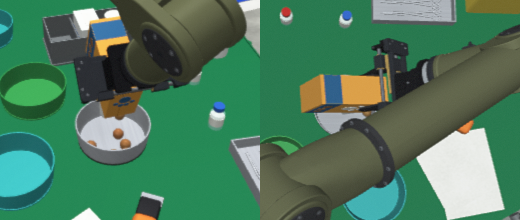

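At 112° three treats already lie in the bowl, at (92,146), (118,133) and (125,146) in the side crop. I rock the carton to free the rest.

```bash
python3 -m inch '[[1,-6,-2,3,0.3,0],[1,-6,-2,3,0.3,0],[1,-6,-2,3,0.3,0],[0,8,3,-4,-0.3,0],[-1,16,5,-8,-0.7,0],[0,8,3,-4,-0.3,0],[0,0,0,0,0,0],[1,-8,-3,4,0.3,0],[1,-8,-3,4,0.3,0],[1,-8,-3,4,0.3,0],[-1,8,3,-4,-0.3,0],[1,-8,-3,4,0.3,0],[1,-8,-3,4,0.3,0],[1,-8,-3,4,0.3,0],[1,-8,-3,4,0.3,0]]'; python3 - <<'E'
from h import *
grab('side','side8');f=load('side8')
a=cv2.imread('pics/side8.png')
cv2.imwrite('pics/c8.png',cv2.resize(a[250:350,280:390],None,fx=4,fy=4))
H,S,V=cv2.split(cv2.cvtColor(f['im'],cv2.COLOR_RGB2HSV));P=cloud(f);x,y,z=P[...,0],P[...,1],P[...,2]
m=((H<20)&(S>90)&(np.hypot(x-.5,y+.146)<.078)&(z<.045)).astype(np.uint8)
n,l,st_,c=cv2.connectedComponentsWithStats(m)
print([(P[l==i].mean(0).round(3).tolist(),int(st_[i,4])) for i in range(1,n)])
from st import *
x,Rm=st();print('tilt',np.degrees((Rm*toolR(20,-1).inv()).as_rotvec()).round(1))
E
```

```text
time: 15.98
position: [0.5045, -0.1838, 0.1872]
tool_rot: [-1.669, -1.804, -0.704]
ft_force: [-0.0, -0.3, -1.2]
grip_width: 0.709
grip_force: 44.9
[([0.523, -0.102, 0.016], 9), ([0.507, -0.154, 0.023], 74), ([0.515, -0.185, 0.024], 72), ([0.448, -0.174, 0.026], 21)]
q [ 0.01  0.67  0.92  1.56 -0.9   1.93  1.12] t 16.025
tilt [115.6   9.6  -0.4]
```

View pics/c8.png

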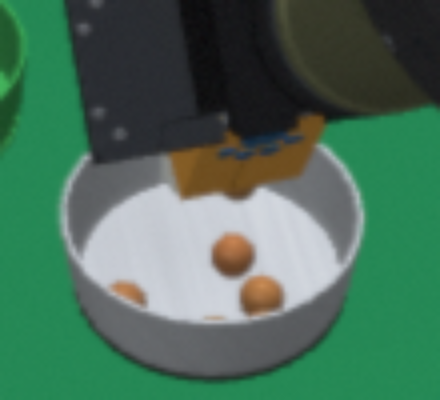

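Five treats are visible: (232,253), (262,297), (127,292), (215,318) behind the near wall, and (237,190) under the carton. I rock once more, then back the carton off to count with the bowl in view.

```bash
python3 -m inch '[[-2,18,6,-9,-0.8,0],[-2,32,10,-16,-1.4,0],[-2,18,6,-9,-0.8,0],[0,0,0,0,0,0],[0,-6,-2,3,0.3,0],[0,-6,-2,3,0.3,0],[0,-6,-2,3,0.3,0],[0,-6,-2,3,0.3,0],[-2,16,5,-8,-0.7,0],[0,-6,-2,3,0.3,0],[0,-6,-2,3,0.3,0],[0,-6,-2,3,0.3,0],[-1,30,10,-5,-0.4,0],[-2,80,30,-10,-0.8,0],[-3,120,45,-18,-1.5,0],[-3,120,45,-18,-1.5,0],[-3,120,45,-18,-1.5,0]]'; cat > cnt.py <<'E'
from h import *
import sys
t=sys.argv[1];grab('side','s'+t);grab('top','t'+t)
for n in'st':
    f=load(n+t);H,S,V=cv2.split(cv2.cvtColor(f['im'],cv2.COLOR_RGB2HSV));P=cloud(f);x,y,z=P[...,0],P[...,1],P[...,2]
    m=((H<20)&(S>90)&(np.hypot(x-.5,y+.146)<.085)&(z<.06)).astype(np.uint8)
    k,l,s_,c=cv2.connectedComponentsWithStats(m)
    print(n,[(P[l==i].mean(0).round(3).tolist(),int(s_[i,4])) for i in range(1,k)])
a=cv2.imread(f'pics/s{t}.png')[200:360,260:420];b=cv2.imread(f'pics/t{t}.png')[180:300,305:425]
cv2.imwrite(f'pics/c{t}.png',np.hstack([cv2.resize(a,(400,400)),cv2.resize(b,(400,400))]))
from st import *
x,Rm=st();print(x.round(4),'tilt',np.degrees((Rm*toolR(20,-1).inv()).as_rotvec()).round(1))
E
python3 cnt.py 9
```

```text
time: 18.15
position: [0.5013, -0.063, 0.2326]
tool_rot: [-1.861, -2.016, -0.465]
ft_force: [0.0, 0.0, -1.3]
grip_width: 0.708
grip_force: 44.9
s [([0.522, -0.096, 0.022], 73), ([0.507, -0.154, 0.022], 75), ([0.515, -0.185, 0.023], 73), ([0.448, -0.174, 0.027], 21)]
t []
q [-0.58  0.29  1.12  1.76 -0.64  1.59  0.74] t 18.25
[ 0.5008 -0.0658  0.2314] tilt [97.7  7.9 -0.6]
```

View pics/c9.png

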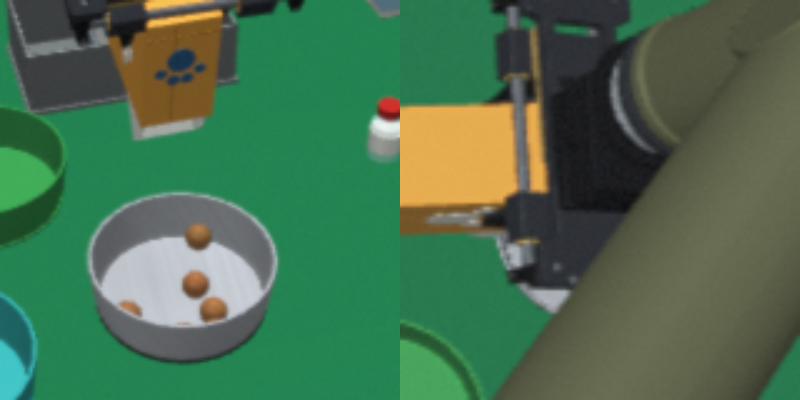

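```bash
python3 -m inch '[[-3,7,2,-8,-0.7,0],[-6,14,2,-16,-1.3,0],[-9,21,2,-24,-2,0],[-12,28,2,-32,-2.6,0],[-14,34,2,-37.7,-3,0],[-17,55,4,-46,-3.8,0],[-20,80,7,-55,-4.5,0],[-24,111,10,-65,-5.3,0],[-27,130,10,-75,-6.1,0.3],[-30,150,8,-85,-7,0.4],[-35,170,8,-92,-7.5,0.5],[-45,200,8,-97.7,-8,0.5],[-52,231,8,-97.7,-8,0.5],[-52,231,8,-97.7,-8,0.5],[-52,231,8,-97.7,-8,0.5]]'; python3 cnt.py 10
```

```text
time: 20.12
position: [0.4499, 0.1646, 0.2388]
tool_rot: [1.391, 1.506, -0.978]
ft_force: [-0.2, -0.0, -0.4]
grip_width: 0.709
grip_force: 44.9
s [([0.522, -0.097, 0.022], 73), ([0.507, -0.154, 0.023], 75), ([0.515, -0.185, 0.024], 72), ([0.448, -0.173, 0.026], 21)]
t [([0.526, -0.092, 0.025], 51), ([0.517, -0.193, 0.025], 102), ([0.511, -0.149, 0.025], 49), ([0.489, -0.205, 0.025], 50), ([0.447, -0.173, 0.026], 51)]
q [-1.39  0.6   0.64  1.68  0.57  1.79 -0.74] t 20.225
[0.4497 0.1646 0.2392] tilt [-0.1  0.1 -0.4]
```

View pics/c10.png

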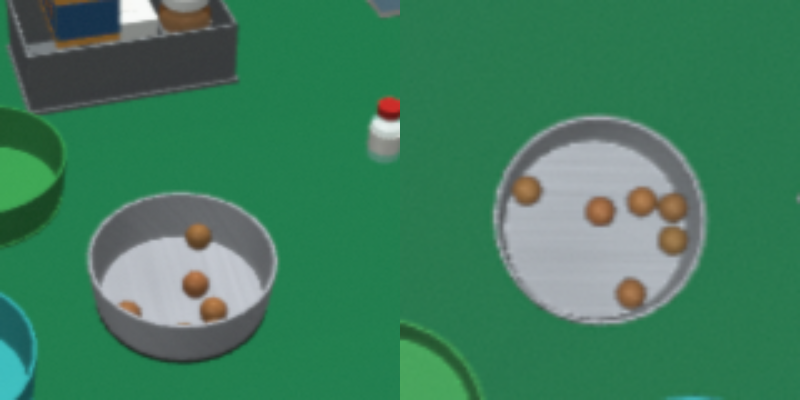

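The top crop shows all six treats in the bowl: (527,190), (600,211), (642,201), (672,207), (672,240) and (630,293). Before lowering, I check how the carton sits in the grip.

```bash
python3 - <<'E'
from h import *
from plan import C0,F0
f=load('t10');P=cloud(f);H,S,V=cv2.split(cv2.cvtColor(f['im'],cv2.COLOR_RGB2HSV));x,y,z=P[...,0],P[...,1],P[...,2]
m=(S>110)&(H>8)&(H<25)&(z>.25)&(z<.30)&(x>.4)&(x<.5)&(y>.05)&(y<.22)
q=P[m];A=np.c_[q[:,:2]-q[:,:2].mean(0),np.ones(len(q))];c=np.linalg.lstsq(A,q[:,2],rcond=None)[0]
print('top',q.mean(0).round(4),len(q),'slope deg',np.degrees(c[:2]).round(2),'std',np.std(q[:,2]-A@c))
# y extremes of the top (orange pixels)
pr=(q-C0)[:,:2]@F0[:2];print('fwd range',np.percentile(pr,[1,99]).round(4));print(cv2.minAreaRect((q[:,:2]*1000).astype(np.float32)))
X=np.array([.4497,.1646,.2392])-np.array([.4292,.2252,.1271]);print('expected centre',(C0+X+[0,0,.16]).round(4))
f=load('t10')
m=(z>.068)&(z<.08)&(x>.35)&(x<.8)&(y>0)&(y<.3);q=P[m];print(cv2.minAreaRect((q[:,:2]*1000).astype(np.float32)))
E
```

```text
top [0.451  0.1381 0.275 ] 1536 slope deg [ 2.13 -0.18] std 0.004514125821143198
fwd range [0.0083 0.1158]
((455.1113586425781, 148.13436889648438), (69.1061019897461, 126.68842315673828), 4.509639263153076)
expected centre [0.4518 0.1389 0.2761]
((505.81756591796875, 206.485107421875), (227.20718383789062, 126.80155944824219), 4.870100498199463)
```

```bash
python3 -m inch '[[-7,20,0,0,0,0],[-14,45,0,0,0,0.2],[-20.5,60.5,0,0,0,0.4],[-20.5,60.5,0,0,0,0.4],[-20.5,60.5,-12,0,0,0.4],[-20.5,60.5,-25,0,0,0.4],[-20.5,60.5,-35,0,0,0.4],[-20.5,60.5,-45,0,0,0.4],[-20.5,60.5,-55,0,0,0.4],[-20.5,60.5,-60,0,0,0.4],[-20.5,60.5,-60,0,0,0.4]]'; python3 - <<'E'
from st import *
x,Rm=st();print('rot err',np.degrees((toolR(20,-1)*Rm.inv()).as_rotvec()).round(2),'to x0',((np.array([.4292,.2252,.1271])-x)*1e3).round(1))
E
```

```text
time: 21.6
position: [0.4287, 0.2275, 0.1789]
tool_rot: [1.381, 1.513, -0.97]
ft_force: [0.2, 0.6, -0.8]
grip_width: 0.711
grip_force: 44.9
q [-1.41  0.73  0.58  1.61  0.47  1.79 -0.8 ] t 21.6
rot err [ 0.09 -0.06 -0.32] to x0 [  0.5  -2.3 -51.8]
```

```bash
python3 -m inch '[[0.5,-2,-8,0,-0.4,-0.4],[0.5,-2,-18,0,-0.4,-0.4],[0.5,-2,-28,0,-0.4,-0.4],[0.5,-2,-38,0,-0.4,-0.4],[0.5,-2,-45,0,-0.4,-0.4],[0.5,-2,-49,0,-0.4,-0.4],[0.5,-2,-51,0,-0.4,-0.4],[0.5,-2,-51.5,0,-0.4,-0.4],[0.5,-2,-51.5,0,-0.4,-0.4]]'; python3 - <<'E'
from st import *
x,Rm=st();print('rot err',np.degrees((toolR(20,-1)*Rm.inv()).as_rotvec()).round(2),'to x0',((np.array([.4292,.2252,.1271])-x)*1e3).round(1))
E
```

```text
time: 22.72
position: [0.4293, 0.2256, 0.1278]
tool_rot: [1.39, 1.504, -0.968]
ft_force: [-1.0, 0.0, -0.8]
grip_width: 0.707
grip_force: 44.9
q [-1.39  0.81  0.56  1.61  0.43  1.73 -0.85] t 22.725
rot err [0.04 0.36 0.08] to x0 [-0.1 -0.4 -0.7]
```

```bash
python3 -m inch '[[0,0,-0.6,0,0,0],[0,0,-0.6,0,0,0],[0,0,-0.6,0,0,0],[0,0,-0.6,0,0,0]]' && python3 -m inch '[[0,0,0,0,0,0],[0,0,0,0,0,0],[0,0,0,0,0,0],[0,0,0,0,0,0],[0,0,0,0,0,0],[-2,20,7,0,0,0],[-5,55,21,0,0,0],[-9,105,40,0,0,0],[-12,150,55,0,0,0],[-12,150,55,0,0,0],[-12,150,55,0,0,0],[-12,150,55,0,0,0]]' 87; python3 cnt.py 11; python3 - <<'E'
from m import *
meas('t11')
a=cv2.imread('pics/t11.png')[170:310,180:420];b=cv2.imread('pics/s11.png')[150:350,220:420]
cv2.imwrite('pics/c12.png',np.hstack([cv2.resize(a,(480,280)),cv2.resize(b,(280,280))]))
E
```

```text
time: 23.22
position: [0.4292, 0.2256, 0.1271]
tool_rot: [1.39, 1.504, -0.968]
ft_force: [-0.8, 0.2, -0.2]
grip_width: 0.71
grip_force: 44.9
time: 24.72
position: [0.4174, 0.374, 0.1819]
tool_rot: [1.39, 1.502, -0.971]
ft_force: [-0.1, 0.1, 0.7]
grip_width: 1.001
grip_force: 0.0
s [([0.522, -0.097, 0.022], 72), ([0.507, -0.154, 0.023], 75), ([0.515, -0.186, 0.024], 73), ([0.448, -0.174, 0.026], 21)]
t [([0.526, -0.092, 0.025], 51), ([0.517, -0.194, 0.025], 102), ([0.511, -0.149, 0.026], 50), ([0.489, -0.205, 0.025], 51), ([0.447, -0.173, 0.026], 52)]
q [-1.41  0.93  0.53  1.22  0.38  2.01 -0.78] t 24.825
[0.4173 0.3743 0.182 ] tilt [-0.1 -0.3 -0.2]
carton top [0.4306 0.1988 0.1638] 1163 rect ((431.12982177734375, 200.10301208496094), (61.82902145385742, 109.66471099853516), 5.1746344566345215)
red [0.7049 0.0187 0.0675] [0.437 0.001 0.054] [0.75  0.098 0.121] 62
red px 263 308 148 264
bowl rim (580.3883666992188, -141.89871215820312) 158.9936981201172 329
```

View pics/c12.png

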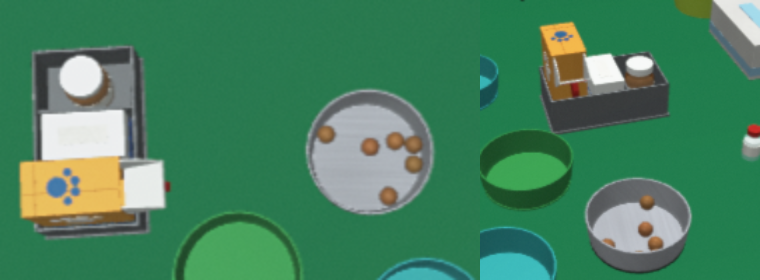

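The carton stands in its bay, with its top at (0.4306, 0.1988, 0.1638), the same as at the start. All six treats are in the bowl, between (326,133) and (414,164) in the top crop, and the robot is clear.

```bash
python3 -c "
from bench import ctrl
print(ctrl.close_job())"
```

```text
the job is handed in; nothing more can be done
None
```

The job is handed in at about 25 s of the 69 s: the spout is fully out, all six treats lie in the steel bowl, and the empty carton stands upright on its own bay's floor, within about 1 mm of where it started, with the arm clear of everything.

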